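# Finish a stopper count and latch the counting tray's gate

## Robot

A 6-joint arm with a two-finger parallel gripper is mounted at the origin on the work surface; the furniture and walls round the work are solid. World frame = base frame: x ahead of the robot, y to its left, z up, the work surface at z = 0. Lengths are in m, angles in rad, forces in N, time in s.
With the tool pointing down it reaches from about 0.25 to 0.775 m from the base axis. Payload 4 kg.
Tool frame: the origin (TCP) lies midway between the tips of the shut fingers; the grasp point (between the pads) lies 19 mm behind it; z points along the fingers, y is the line along which they close (so a half turn about z gives the same grasp; the last joint's range is limited). The gripper opens to 85 mm and grips with 20 to 120 N. Pads are 22 mm wide; open, the fingers measure 114 mm over their backs; the gripper's body (76 mm by 85 mm) begins 54 mm behind the grasp point. The pads swing forward as they close: fully open they stand 13 mm farther back than shut.
Start: joints at [1.175, 0.087, 1.371, -0, 1.684, -0.103], TCP at [0.159, 0.527, 0.231] pointing down, gripper open.
Joint ranges: [-3.1, 3.1], [-0.76, 2.03], [0.27, 2.55], [-1.08, 4.22], [0.17, 2.65], [-2.57, 2.57]. Speed limits (rad/s): [2.79, 2.79, 3.14, 3.14, 3.14, 3.14].

## Interface

Orientations are given as a unit quaternion [x, y, z, w].
In Python, from rig import bot gives the robot as it stands.
- The arm moves only by the tool drive_tool, never from a script. Its argument "commands" is a list of rows, each a list of 2 entries, a list of its own where there are three numbers: the shift along the tool's x, y, z normalised to -1 to 1, where 1 is 25 cm, then the turn about the tool's z normalised to -1 to 1, where 1 is 90 degrees. In form: [[[tx, ty, tz], roll], ...]. A call has 1 to 10 rows; each row is the pose to reach, as a shift and turn from the pose commanded when the call began, along the tool's axes at that moment; what a row does not reach only later rows make up. A row lasts 1/8 s, in which the tool goes at most 62.5 mm and 10.7 degrees, less where a joint would pass 70% of its speed; a pose out of reach is approached as far as the arm can. A call with a number of a shift or a turn outside -1 to 1 is refused whole. A call with a gripper value outside its range is refused whole. "fingers" is the closure, from 0 (fully open) to 1 (shut), set as the call begins (left out, the last holds). The fingers move at their own pace and stop on an object; "squeeze" is the grip in N (left out, the last holds). Time passes only in rows, so rows that repeat a pose let the fingers close. It gives the time, the measured TCP pose, the force, the opening and the grip force at its end, in the units of the state.
- bot.get_state(): the state, without advancing time (a new reading comes with each control period).
- bot.grab_frame(name): name is "side" or "top"; returns a dict with "img" (480x640x3 uint8, red, green, blue), "mtx" (3x3 intrinsics, pixels), "T" (4x4, takes a point from camera to world coordinates). Camera axes: x right, y up, looking along -z (the intrinsics and any distortion apply to the point x, -y, -z); pixel columns grow to the right and rows downward; lengths in m; the calibration is good to about 2 mm. A picture is of the moment at which its call begins. There is no depth.
- bot.close_job(): hands the job in; it is judged then, once.
The state is a dict: "time": time; "joint_positions": joint angles; "joint_vel": joint speeds; "joint_torque": joint torques, N m; "tool_pos": TCP position; "tcp_rot": TCP orientation; "ft_force": force on the tool from outside, world axes, zero at the start; "wrist_torque": the same for the moment, N m; "finger_gap": opening from 0.0 (shut) to 1.0 (fully open); "finger_force": force on a finger pad.
Only numpy, scipy, OpenCV 4.12 (cv2) and the standard library are available. Lean on these libraries where they do the work, as an engineer would, in place of code of your own. Each camera call takes 0.05 s, during which the arm holds its last target. There are 200 camera calls.

## Task

Three stoppers are being counted out, but the third still stands in the gateway of the counting tray: bring it forward into the trough with the other two, without squeezing it with the gate. Then push the sliding gate fully shut until the spring catch clicks down behind it. Leave the stock in the pan, the counted stoppers in the trough and the things on the bench beside the tray where they are.

Things in the scene. Friction and masses are not known exactly. Their poses are not given: they have to be found in the camera images.
- tray: sheet-steel stopper counting tray, screwed to the bench. Origin on the bench under the middle of the gateway; x runs from the front trough through the gateway to the stock pan behind, y left along the trough, z up. 'Tray mm' below means this frame. Floor of pan, gateway and trough: one level sheet at z = 10. Free bench before the trough and the gate's frame
- gateway (a point): middle of the gateway on the floor, tray mm 0, 0, 10; axes as the tray. A clear opening y = -40 to 40 in the partition at x = 0, open at the top, between dark jambs that reach x = -9 to 9 and up to z = 62
- trough_bay (a point): on the trough's floor in its free end before the gateway, tray mm -36, 8, 10; axes as the tray. Trough inside: x = -67 to -9, y = -44 to 137, walls up to z = 32
- pan_middle (a point): on the pan's floor, tray mm 80, 46, 10; axes as the tray. Pan inside: x = 9 to 150, y = -44 to 137, walls up to z = 52
- gate_slide (a joint): sliding gate (m): 0 = fully shut at its stop, grows as it is drawn out to the right (-y of the tray), at most 0.085. It stays where it is left. Sliding takes about 5 N; in the last 22 mm it must also lift the catch, about 12 N in all; below 0.003 the catch drops behind it and holds it
- gate: the gate: an upright aluminium blade, 3 mm thick, in the plane x = 0, z = 11 to 58; its leading edge is at y = 44 mm minus the gate's opening. Origin at the tray's origin when shut, moves with the gate; axes as the tray
- gate_handle (a point): middle of the gate handle's upright black round grip, on its axis: 16 mm across, z = 37 to 81, this point at z = 60, 38 mm in front of the blade; tray mm -38, -70, 60 when shut. The frame behind it: y = -50 to -176, x = -17 to 17, 58 mm high; the catch's cheeks on it at y = -138 reach z = 99, x = -13 to 13
- catch (a joint): spring catch (rad), a steel pawl above the gate's frame: 0 = down, grows as its nose is lifted. A ramp on the gate lifts it to about 0.14 as the gate closes; its spring throws it back to 0 behind the gate when that is fully shut
- catch_nose (a point): underside of the catch's nose, tray mm 0, -79.5, 67.5 when down
- stopper_gate: wooden-headed cork stopper standing on its head: disc 40 mm across, 13 mm thick, below a cork stem 21 mm across; 36 mm tall, about 22 g; origin in the middle of its underside, z up the stem; this one stands in the gateway, in the way of the gate
- counted_1: wooden-headed cork stopper standing on its head: disc 40 mm across, 13 mm thick, below a cork stem 21 mm across; 36 mm tall, about 22 g; origin in the middle of its underside, z up the stem; already counted, in the trough next to the gateway
- counted_2: wooden-headed cork stopper standing on its head: disc 40 mm across, 13 mm thick, below a cork stem 21 mm across; 36 mm tall, about 22 g; origin in the middle of its underside, z up the stem; already counted, at the left end of the trough
- stock_1: wooden-headed cork stopper standing on its head: disc 40 mm across, 13 mm thick, below a cork stem 21 mm across; 36 mm tall, about 22 g; origin in the middle of its underside, z up the stem; stock, in the pan
- stock_2: a cork stopper of the stock lying on its side in the pan (40 x 36 x 40 mm); origin under its middle
- stock_3: wooden-headed cork stopper standing on its head: disc 40 mm across, 13 mm thick, below a cork stem 21 mm across; 36 mm tall, about 22 g; origin in the middle of its underside, z up the stem; stock, in the pan
- stock_4: a cork stopper of the stock lying on its side in the pan (40 x 36 x 40 mm); origin under its middle
- tally_counter: hand tally counter, 51 x 44 x 22 mm, on the bench to the left; origin at the middle of its underside
- label_stack: banded stack of jar labels, 43 x 60 x 17 mm, on the bench to the left; origin at the middle of its underside
- tape_roll: roll of white tape lying flat, 84 mm across, 50 mm high, on the bench to the right; origin at the middle of its underside
There are look-alikes about, which are no part of the job. Leave any green or orange look-alike of the stopper_gate alone.

How it is judged:
By the outcome, as a careful person would: the job done as asked, in the order asked, and still so for the second after the job is handed in, with the robot touching nothing.
It also fails if it takes over 43 s, if anything falls off the work surface, if the arm or the gripper's body presses on something with over 40 N, if the wrist force passes 120 N, or if a joint passes its speed limit or range.

## Working session

There is one attempt and no reset: what is moved stays moved. The work goes in short steps, Python scripts to look and compute and a tool call to move; the robot and the scene stay as the last step left them, time stands still between calls to the robot, and variables do not carry over. Pictures are saved under pics/ and viewed, at most 10 in all, crops included, and the job is handed in when it is done.

Besides the shell and the picture viewer there is one more tool, called after "Emit:" as a command line: name --argument value ..., lists and objects as JSON in quotes. drive_tool: Moves the arm, as the interface text tells. Its arguments: {"type":"object","properties":{"commands":{"type":"array","items":{"type":"array"}},"fingers":{"type":"number"},"squeeze":{"type":"number"}},"required":["commands"]}

```bash
mkdir -p pics
python3 - <<'E'
from rig import bot
import cv2,pickle
d={}
for n in("top","side"):
    f=bot.grab_frame(n);d[n]=f;cv2.imwrite(f"pics/{n}0.png",f["img"][...,::-1]);print(n,f["mtx"].tolist(),f["T"].round(4).tolist(),[k for k in f])
pickle.dump(d,open("f0.pkl","wb"))
s=bot.get_state();print(s)
E
```

```text
top [[615.9503379441452, 0.0, 316.80234794122043], [0.0, 615.9503379441452, 241.34765440452858], [0.0, 0.0, 1.0]] [[0.0073, 0.997, -0.0765, 0.395], [-0.9999, 0.0081, 0.0102, 0.0548], [0.0108, 0.0764, 0.997, 1.5078], [0.0, 0.0, 0.0, 1.0]] ['img', 'mtx', 'T']
side [[593.0661869979534, 0.0, 313.4225858012527], [0.0, 593.0661869979534, 238.0302836751231], [0.0, 0.0, 1.0]] [[0.8159, 0.3671, -0.4466, -0.2273], [-0.578, 0.5021, -0.6433, -1.053], [-0.0119, 0.7831, 0.6218, 1.1498], [0.0, 0.0, 0.0, 1.0]] ['img', 'mtx', 'T']
{'time': 0.1, 'joint_positions': array([ 1.17488315e+00,  8.79124805e-02,  1.37215516e+00, -4.90096274e-07,
        1.68357090e+00, -1.03071856e-01]), 'joint_vel': array([ 0.00074856, -0.00182729, -0.00415107,  0.00020383,  0.00145434,
       -0.0014937 ]), 'joint_torque': array([ 2.86716335e-03, -3.53012860e+01, -3.14219141e+01,  3.51786218e-05,
        7.88296777e-03, -9.37924767e-06]), 'tool_pos': array([0.15858453, 0.52616768, 0.23021261]), 'tcp_rot': array([ 1.45897985e-01,  9.89299111e-01, -9.91327583e-04, -2.52340374e-04]), 'ft_force': array([-0.09182855, -1.29865055,  0.71516152]), 'wrist_torque': array([0.05027499, 0.02566569, 0.00370753]), 'finger_force': 0.0, 'finger_gap': 1.00014619652029}
```

View pics/top0.png

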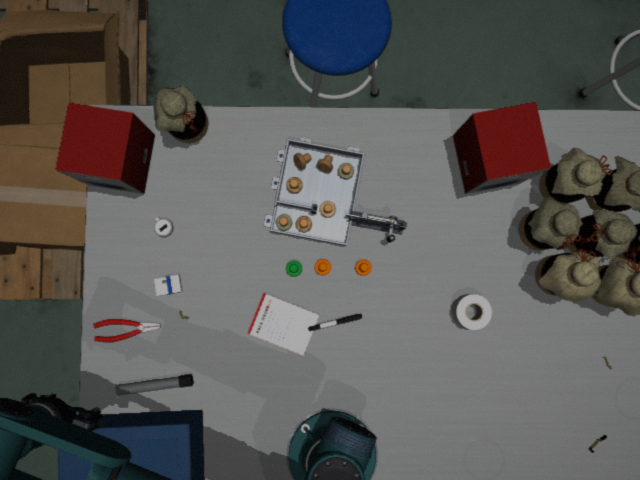

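View pics/side0.png

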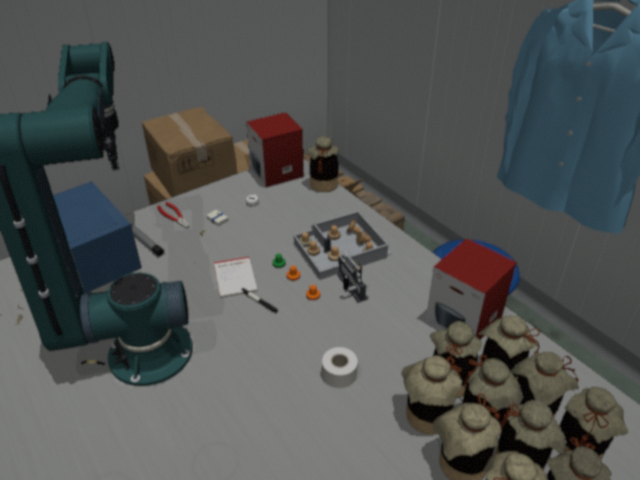

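The top view shows the tray at about (318,190), with its trough at the lower left. Stopper candidates are (327,209), (284,222) and (303,224), with the pan stock behind; the green (293,268) and orange (322,267), (363,267) look-alikes lie on the bench. The stopper at (327,209) is in the partition line, so it fits stopper_gate. I'll check it in one enlarged crop.

Run:
```python
import cv2
a=cv2.imread("pics/top0.png")[130:255,260:420];b=cv2.imread("pics/side0.png")[205:305,285:400]
a=cv2.resize(a,None,fx=5,fy=5,interpolation=3);print(a.shape)
cv2.imwrite("pics/c1.png",a[:600]);cv2.imwrite("pics/c2.png",cv2.resize(b,None,fx=6,fy=6,interpolation=3))
```

```text
(625, 800, 3)
```

View pics/c1.png

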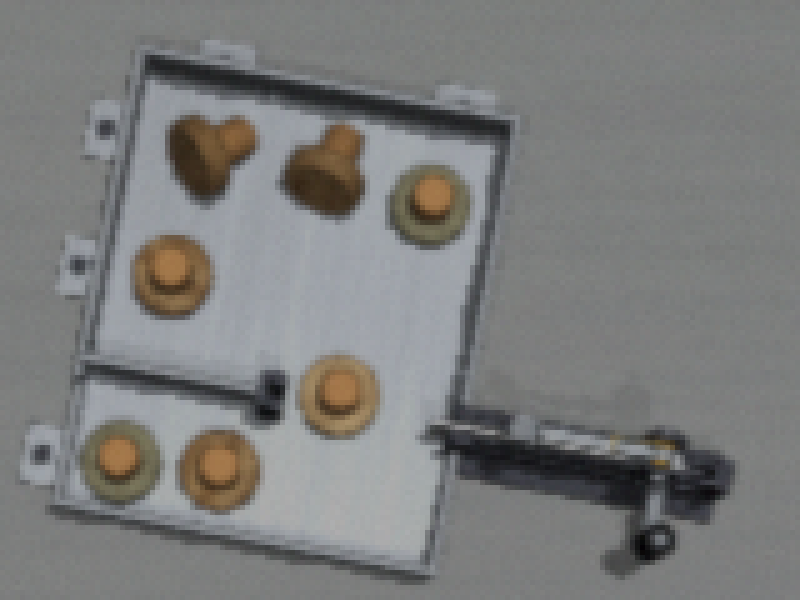

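View pics/c2.png

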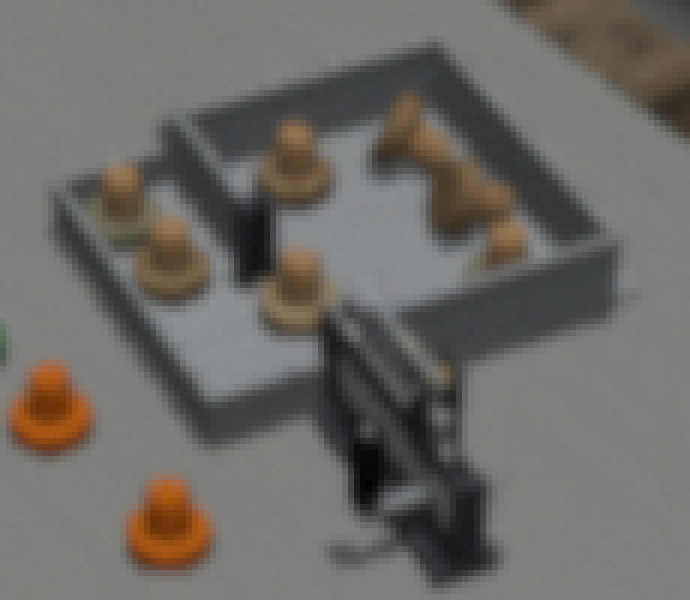

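The crops show the plain wooden stopper at crop (340,395), top-view px (328,209). It stands in the gateway beside the left jamb at (270,390), with the gate blade drawn out to the right and the grip at (655,540), px (391,238). This is stopper_gate. The orange and green ones are outside the tray.

```bash
cat > h.py <<'E'
import numpy as np,pickle
from scipy.optimize import least_squares
d=pickle.load(open("f0.pkl","rb"))
def proj(n,P):
    f=d[n];q=(np.asarray(P)-f["T"][:3,3])@f["T"][:3,:3];q=q*[1,-1,-1]
    u=q@f["mtx"].T;return u[...,:2]/u[...,2:]
def ray(n,px,z):
    f=d[n];v=np.linalg.solve(f["mtx"],[px[0],px[1],1])*[1,-1,-1];v=f["T"][:3,:3]@v;o=f["T"][:3,3]
    return o+v*(z-o[2])/v[2]
def W(p,P):
    c,s=np.cos(p[2]),np.sin(p[2]);P=np.asarray(P)/1000
    return P@np.array([[c,s,0],[-s,c,0],[0,0,1]])+[p[0],p[1],0]
def T(p,X):
    c,s=np.cos(p[2]),np.sin(p[2]);return (np.asarray(X)[...,:2]-p[:2])@np.array([[c,-s],[s,c]])*1000
top=lambda c:np.array([(c[0]+.5)/5-.5+260,(c[1]+.5)/5-.5+130])
side=lambda c:np.array([(c[0]+.5)/6-.5+285,(c[1]+.5)/6-.5+205])
E
python3 - <<'E'
from h import *
t=2.5
M=[((150+t,137+t,52),(140,47)),((150+t,-44-t,52),(518,118)),((-67-t,-44-t,32),(432,575)),((-67-t,137+t,32),(52,510))]
S=[((150+t,137+t,52),(435,45)),((150+t,-44-t,52),(615,242)),((-67-t,-44-t,32),(207,408)),((-67-t,137+t,32),(57,192))]
def res(p,use):
    r=[]
    if 't' in use:r+=[proj("top",W(p,[a]))[0]-top(c) for a,c in M]
    if 's' in use:r+=[proj("side",W(p,[a]))[0]-side(c) for a,c in S]
    return np.array(r)
for u in("t","s","ts"):
    o=least_squares(lambda p:res(p,u).ravel(),[.5,.05,-.2]);print(u,o.x.round(4),res(o.x,u).round(1).tolist())
p=o.x;np.save("p.npy",p)
for n,c,z in[("gate stem",(340,390),46),("gate disc",(340,396),20),("c1",(217,465),46),("c2",(118,458),46),("s",(172,266),46),("s3",(433,198),46),("handle",(655,538),81),("ctr jamb",(268,385),62)]:
    X=ray("top",top(c),z/1000);print(n,X.round(4),T(p,X).round(1))
for n,c,z in[("gate stem",(300,262),46),("c1 stem",(172,228),46),("handle?",(366,440),81)]:
    X=ray("side",side(c),z/1000);print("side",n,X.round(4),T(p,X).round(1))
E
```

```text
t [ 0.5769  0.0024 -0.1758] [[-0.6, 0.4], [0.1, 0.3], [0.3, 0.2], [0.2, -0.9]]
s [ 0.5747 -0.0012 -0.176 ] [[0.2, -0.2], [0.7, 0.4], [0.3, 0.1], [-1.2, -0.5]]
ts [ 0.5765  0.0016 -0.1758] [[-0.2, 0.6], [0.4, 0.4], [0.6, 0.4], [0.5, -0.7], [0.1, -0.9], [0.5, -0.3], [0.2, -0.7], [-1.2, -1.2]]
gate stem [0.5882 0.0146 0.046 ] [ 9.3 14.8]
gate disc [0.5887 0.0138 0.02  ] [ 9.9 14.2]
c1 [0.5517 0.0731 0.046 ] [-36.9  66. ]
c2 [0.5547 0.1203 0.046 ] [-42.3 113. ]
s [0.6474 0.0955 0.046 ] [ 53.4 104.8]
s3 [ 0.6816 -0.0296  0.046 ] [108.9 -12.3]
handle [ 0.5155 -0.1315  0.081 ] [ -36.8 -141.8]
ctr jamb [0.5882 0.0491 0.062 ] [ 3.2 48.8]
side gate stem [0.5877 0.0132 0.046 ] [ 8.9 13.3]
side c1 stem [0.5525 0.0716 0.046 ] [-35.9  64.7]
side handle? [ 0.5107 -0.1376  0.081 ] [ -40.5 -148.6]
```

```bash
cat >> h.py <<'E'
p=np.load("p.npy")
def cmd(tr,ang=None):
    """tool-frame shift (25cm units) and roll to put the TCP at tray mm tr, tool y at ang deg in tray frame (mod 180)"""
    from rig import bot
    from scipy.spatial.transform import Rotation as R
    s=bot.get_state();Q=R.from_quat(s["tcp_rot"]).as_matrix();t=Q.T@(W(p,tr)-s["tool_pos"])/.25
    a=np.degrees(np.arctan2(Q[1,1],Q[0,1])-p[2])
    e=None if ang is None else ((a-ang+90)%180-90)/90
    X=s["tool_pos"]
    print("shift",t.round(4),"roll",e,"at tray",T(p,X).round(1),X[2].round(4),"y-ang",round(a,2),"F",s["ft_force"].round(1),"gap",round(s["finger_gap"],3),"t",s["time"])
E
python3 -c "
from h import *
cmd((9.2,14.2,160),0);cmd((9.2,14.2,160),180)"
```

```text
shift [-2.2363 -1.465   0.2834] roll 0.925484959039746 at tray [-503.2  443.4] 0.2302 y-ang 83.29 F [-0.1 -1.3  0.7] gap 1.0 t 0.1
shift [-2.2363 -1.465   0.2834] roll 0.925484959039746 at tray [-503.2  443.4] 0.2302 y-ang 83.29 F [-0.1 -1.3  0.7] gap 1.0 t 0.1
```

Emit:
drive_tool --commands '[[[-0.9, -0.6, 0], 0], [[-0.9, -0.6, 0], 0], [[-0.9, -0.6, 0], 0], [[-0.9, -0.6, 0], 0], [[-0.9, -0.6, 0], 0], [[-0.9, -0.6, 0], 0]]' --fingers 0.45 --squeeze 20

```text
time: 0.85
tool_pos: [0.3315, 0.3169, 0.2309]
tcp_rot: [0.148, 0.989, -0.0, -0.0]
ft_force: [-0.6, -0.3, -0.9]
finger_gap: 0.544
finger_force: 0.0
```

Emit:
drive_tool --commands '[[[-0.9, -0.6, 0], 0], [[-0.9, -0.6, 0], 0], [[-0.9, -0.6, 0], 0], [[-0.9, -0.6, 0], 0], [[-0.9, -0.6, 0], 0], [[-0.9, -0.6, 0], 0], [[-0.9, -0.6, 0], 0]]'

```text
time: 1.72
tool_pos: [0.5021, 0.1113, 0.2312]
tcp_rot: [0.145, 0.989, 0.0, -0.0]
ft_force: [-1.3, 0.6, -0.4]
finger_gap: 0.551
finger_force: 0.0
```

Emit:
drive_tool --commands '[[[-0.436, -0.265, 0], 0.925], [[-0.436, -0.265, 0], 0.925], [[-0.436, -0.265, 0], 0.925], [[-0.436, -0.265, 0], 0.925], [[-0.436, -0.265, 0], 0.925], [[-0.436, -0.265, 0], 0.925], [[-0.436, -0.265, 0], 0.925], [[-0.436, -0.265, 0], 0.925], [[-0.436, -0.265, 0], 0.925], [[-0.436, -0.265, 0], 0.925]]'

```text
time: 2.98
tool_pos: [0.588, 0.0159, 0.2316]
tcp_rot: [0.765, 0.644, 0.0, -0.0]
ft_force: [0.5, 0.1, 0.2]
finger_gap: 0.547
finger_force: 0.0
```

```bash
python3 -c "
from h import *
cmd((9.2,14.2,160),0)
cmd((9.2,14.2,28),0)"
```

```text
shift [-0.0075  0.0017  0.2862] roll 0.0029003226222311836 at tray [ 8.7 16.1] 0.2316 y-ang 0.26 F [0.5 0.1 0.2] gap 0.547 t 2.975
shift [-0.0077  0.0016  0.8142] roll 0.0029003226222311836 at tray [ 8.7 16.1] 0.2316 y-ang 0.26 F [0.5 0.1 0.2] gap 0.547 t 2.975
```

Emit:
drive_tool --commands '[[[-0.008, 0.002, 0.25], 0], [[-0.008, 0.002, 0.45], 0], [[-0.008, 0.002, 0.6], 0], [[-0.008, 0.002, 0.7], 0], [[-0.008, 0.002, 0.77], 0], [[-0.008, 0.002, 0.81], 0], [[-0.008, 0.002, 0.812], 0], [[-0.008, 0.002, 0.812], 0]]'

```text
time: 3.98
tool_pos: [0.5893, 0.0125, 0.0296]
tcp_rot: [0.766, 0.643, 0.001, 0.001]
ft_force: [-0.2, -0.5, -0.5]
finger_gap: 0.553
finger_force: 0.0
```

Run:
```python
from h import *
from rig import bot
import cv2
f=bot.grab_frame("top");g=bot.grab_frame("side")
a=cv2.resize(f["img"][150:250,250:400],None,fx=3,fy=4);b=cv2.resize(g["img"][200:300,280:400],None,fx=4,fy=4)
import numpy as np
cv2.imwrite("pics/c3.png",cv2.resize(b,(720,600),interpolation=3)[...,::-1])
cmd((9.2,14.2,28),0)
```

```text
shift [ 0.005  -0.0059  0.0066] roll 0.0005648205498875174 at tray [10.7 13. ] 0.0296 y-ang 0.05 F [ 0.3 -0.   1.2] gap 0.551 t 4.075
```

View pics/c3.png

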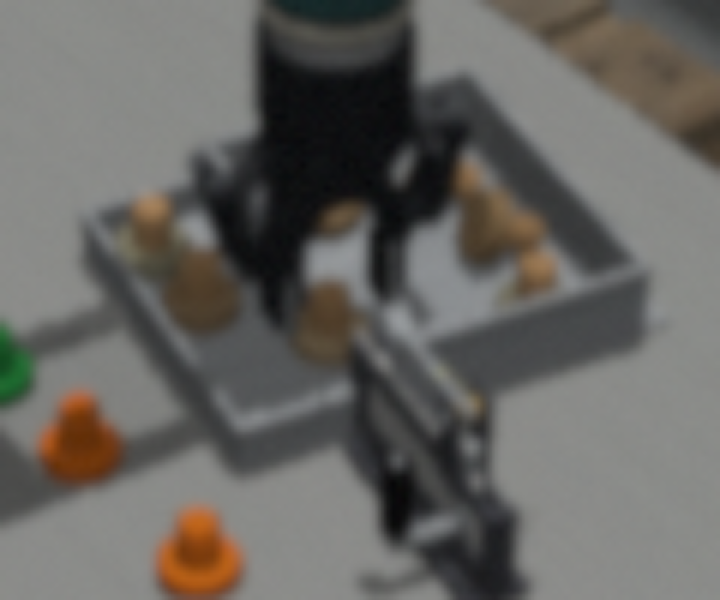

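The side crop shows the fingers at (280,300) and (388,280), either side of the stopper at (327,310). The straddle looks right, so I'll close.

Emit:
drive_tool --commands '[[[0.005, -0.004, 0.007], 0], [[0.005, -0.004, 0.007], 0], [[0.005, -0.004, 0.007], 0], [[0.005, -0.004, 0.007], 0], [[0.005, -0.004, 0.007], 0]]' --fingers 1 --squeeze 20

```text
time: 4.7
tool_pos: [0.5878, 0.0141, 0.027]
tcp_rot: [0.766, 0.643, 0.0, 0.0]
ft_force: [-0.7, 1.1, 2.5]
finger_gap: 0.231
finger_force: 19.7
```

```bash
python3 -c "
from h import *
cmd((-32,11,28),0)"
```

```text
shift [-0.0128 -0.1638 -0.0043] roll 0.000529734351018855 at tray [ 8.9 14.2] 0.027 y-ang 0.05 F [-0.7  1.1  2.5] gap 0.231 t 4.7
```

Emit:
drive_tool --commands '[[[-0.002, -0.03, -0.006], 0], [[-0.004, -0.06, -0.006], 0], [[-0.007, -0.09, -0.006], 0], [[-0.01, -0.12, -0.006], 0], [[-0.012, -0.15, -0.006], 0], [[-0.013, -0.164, -0.004], 0], [[-0.013, -0.164, 0], 0], [[-0.013, -0.164, 0], 0]]'

```text
time: 5.7
tool_pos: [0.5469, 0.0179, 0.0269]
tcp_rot: [0.766, 0.643, 0.0, 0.0]
ft_force: [-1.7, 0.5, 2.3]
finger_gap: 0.232
finger_force: 19.8
```

Emit:
drive_tool --commands '[[[0, 0, 0], 0], [[0, 0, 0], 0], [[0, 0, 0], 0], [[0, 0, 0], 0]]' --fingers 0.62

```text
time: 6.2
tool_pos: [0.5467, 0.0179, 0.0265]
tcp_rot: [0.766, 0.643, 0.0, -0.0]
ft_force: [0.5, -0.6, -0.6]
finger_gap: 0.373
finger_force: 0.0
```

Emit:
drive_tool --commands '[[[0, 0, -0.04], 0], [[0, 0, -0.1], 0], [[0, 0, -0.25], 0], [[0, 0, -0.4], 0], [[0, 0, -0.48], 0], [[0, 0, -0.48], 0], [[0, 0, -0.48], 0]]'

```text
time: 7.08
tool_pos: [0.5462, 0.0179, 0.1461]
tcp_rot: [0.766, 0.643, -0.0, -0.0]
ft_force: [0.1, -0.0, 0.1]
finger_gap: 0.38
finger_force: 0.0
```

```bash
python3 -c "
from h import *
cmd((-38,-142,150),90)"
```

```text
shift [-0.6111 -0.0218 -0.0157] roll -0.9995055060505854 at tray [-32.7  10.8] 0.1461 y-ang 0.04 F [ 0.1 -0.   0.1] gap 0.38 t 7.075
```

Emit:
drive_tool --commands '[[[-0.15, -0.02, -0.016], -0.12], [[-0.3, -0.02, -0.016], -0.24], [[-0.45, -0.02, -0.016], -0.36], [[-0.611, -0.022, -0.016], -0.48], [[-0.611, -0.022, -0.016], -0.6], [[-0.611, -0.022, -0.016], -0.72], [[-0.611, -0.022, -0.016], -0.84], [[-0.611, -0.022, -0.016], -0.96], [[-0.611, -0.022, -0.016], -1], [[-0.611, -0.022, -0.016], -1]]' --fingers 0.4

```text
time: 8.32
tool_pos: [0.5139, -0.1313, 0.1489]
tcp_rot: [0.088, 0.996, 0.0, -0.002]
ft_force: [-0.1, -0.2, 0.4]
finger_gap: 0.601
finger_force: 0.0
```

Run:
```python
from h import *
from rig import bot
import cv2
f=bot.grab_frame("top");g=bot.grab_frame("side")
b=g["img"][200:310,280:400];a=f["img"][150:260,260:420]
o=np.hstack([cv2.resize(a,None,fx=2.8,fy=2.8,interpolation=3),cv2.resize(b,None,fx=2.8,fy=2.8,interpolation=3)]);print(o.shape)
cv2.imwrite("pics/c4.png",o[...,::-1])
cmd((-38,-142,45),90)
```

```text
(308, 784, 3)
shift [-0.0015 -0.0008  0.4178] roll -0.00023088090502120117 at tray [ -38.2 -141.8] 0.1494 y-ang 89.98 F [-0.  -0.7 -0.2] gap 0.599 t 8.425
```

View pics/c4.png

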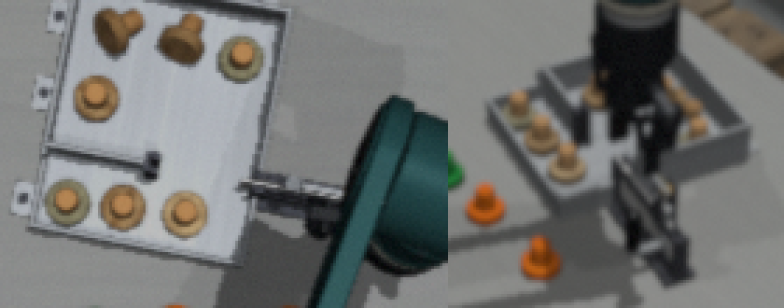

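The stopper now stands in the trough at crop (184,212), next to the other two. The gateway is clear, so next is the handle.

Emit:
drive_tool --commands '[[[0, 0, 0.1], 0], [[0, 0, 0.2], 0], [[0, 0, 0.28], 0], [[0, 0, 0.35], 0], [[0, 0, 0.39], 0], [[0, 0, 0.412], 0], [[0, 0, 0.412], 0]]'

```text
time: 9.3
tool_pos: [0.5148, -0.1316, 0.0476]
tcp_rot: [0.087, 0.996, 0.0, 0.0]
ft_force: [-0.1, 0.1, -0.4]
finger_gap: 0.601
finger_force: 0.0
```

Emit:
drive_tool --commands '[[[0, 0, 0], 0], [[0, 0, 0], 0], [[0, 0, 0], 0], [[0, 0, 0], 0], [[0, 0, 0], 0], [[0, 0, 0], 0]]' --fingers 1 --squeeze 25

```text
time: 10.05
tool_pos: [0.5151, -0.1321, 0.0484]
tcp_rot: [0.087, 0.996, -0.001, 0.001]
ft_force: [-1.2, -1.8, 5.9]
finger_gap: 0.178
finger_force: 25.6
```

```bash
python3 -c "
from h import *
cmd((-38,-70,46),90)"
```

```text
shift [0.0036 0.2897 0.0094] roll 0.0004286594709171254 at tray [ -37.1 -142.4] 0.0484 y-ang 90.04 F [-1.2 -1.8  5.9] gap 0.178 t 10.05
```

Emit:
drive_tool --commands '[[[0, 0.03, 0], 0], [[0, 0.06, 0], 0], [[0, 0.09, 0], 0], [[0, 0.12, 0], 0], [[0, 0.15, 0], 0], [[0, 0.18, 0], 0], [[0, 0.2, 0], 0], [[0, 0.22, 0], 0]]'

```text
time: 11.05
tool_pos: [0.5247, -0.0797, 0.0484]
tcp_rot: [0.087, 0.996, -0.002, 0.001]
ft_force: [-2.4, -9.0, 5.0]
finger_gap: 0.176
finger_force: 26.0
```

```bash
python3 -c "
from h import *
cmd((-38,-70,48),90)"
```

```text
shift [0.0045 0.0764 0.0013] roll 0.000407457665788829 at tray [-36.9 -89.1] 0.0484 y-ang 90.04 F [-2.4 -9.   5. ] gap 0.176 t 11.05
```

Emit:
drive_tool --commands '[[[0, 0.015, 0], 0], [[0, 0.03, 0], 0], [[0, 0.045, 0], 0], [[0, 0.055, 0], 0], [[0, 0.065, 0], 0], [[0, 0.07, 0], 0], [[0, 0.074, 0], 0], [[0, 0.074, 0], 0]]'

```text
time: 12.05
tool_pos: [0.5282, -0.0603, 0.0484]
tcp_rot: [0.087, 0.996, -0.001, 0.001]
ft_force: [-0.5, -4.7, 5.1]
finger_gap: 0.181
finger_force: 25.8
```

```bash
python3 -c "
from h import *
cmd((-38,-70,48),90)"
```

```text
shift [ 0.0048 -0.0023  0.0017] roll 0.00039702661921362886 at tray [-36.8 -69.4] 0.0484 y-ang 90.04 F [-0.5 -4.7  5.1] gap 0.181 t 12.05
```

Emit:
drive_tool --commands '[[[0, 0.004, 0], 0], [[0, 0.008, 0], 0], [[0, 0.008, 0], 0]]'

```text
time: 12.42
tool_pos: [0.5283, -0.0598, 0.0484]
tcp_rot: [0.088, 0.996, -0.002, 0.001]
ft_force: [-1.9, -8.0, 5.5]
finger_gap: 0.18
finger_force: 26.0
```

Emit:
drive_tool --commands '[[[0, 0.004, 0], 0], [[0, 0.008, 0], 0], [[0, 0.008, 0], 0]]'

```text
time: 12.8
tool_pos: [0.5283, -0.0597, 0.0484]
tcp_rot: [0.088, 0.996, -0.004, 0.001]
ft_force: [-2.3, -12.5, 4.7]
finger_gap: 0.179
finger_force: 26.4
```

Emit:
drive_tool --commands '[[[0, 0.008, 0], 0], [[0, 0.016, 0], 0], [[0, 0.022, 0], 0], [[0, 0.022, 0], 0]]'

```text
time: 13.3
tool_pos: [0.5283, -0.0597, 0.0485]
tcp_rot: [0.088, 0.996, -0.009, -0.0]
ft_force: [-5.9, -28.4, 5.4]
finger_gap: 0.172
finger_force: 29.5
```

It's at the hard stop: 28 N with no movement. Now relax, release, lift and look.

Emit:
drive_tool --commands '[[[0, -0.015, 0], 0], [[0, -0.03, 0], 0], [[0, -0.034, 0], 0]]'

```text
time: 13.68
tool_pos: [0.5283, -0.0598, 0.0484]
tcp_rot: [0.088, 0.996, -0.001, 0.001]
ft_force: [-0.9, -2.7, 5.4]
finger_gap: 0.18
finger_force: 25.8
```

Emit:
drive_tool --commands '[[[0, 0, 0], 0], [[0, 0, 0], 0], [[0, 0, 0], 0], [[0, 0, 0], 0]]' --fingers 0.5

```text
time: 14.18
tool_pos: [0.5274, -0.0578, 0.0472]
tcp_rot: [0.087, 0.996, 0.0, -0.0]
ft_force: [-0.6, -0.7, 0.2]
finger_gap: 0.497
finger_force: 0.0
```

Emit:
drive_tool --commands '[[[0, 0, -0.06], 0], [[0, 0, -0.15], 0], [[0, 0, -0.35], 0], [[0, 0, -0.55], 0], [[0, 0, -0.75], 0], [[-0.3, 0, -0.8], 0], [[-0.55, 0, -0.8], 0], [[0.8, 0, -0.8], 0], [[0.8, 0, -0.8], 0], [[0.8, 0, -0.8], 0]]'

```text
time: 15.42
tool_pos: [0.4647, -0.0471, 0.2471]
tcp_rot: [0.087, 0.996, 0.0, -0.001]
ft_force: [-1.6, 0.3, 1.3]
finger_gap: 0.501
finger_force: 0.0
```

Run:
```python
from h import *
from rig import bot
import cv2
cmd((-38,-70,48),90)
f=bot.grab_frame("top");g=bot.grab_frame("side")
b=g["img"][200:310,280:400];a=f["img"][150:260,260:420]
o=np.hstack([cv2.resize(a,None,fx=2.8,fy=2.8,interpolation=3),cv2.resize(b,None,fx=2.8,fy=2.8,interpolation=3)])
cv2.imwrite("pics/c5.png",o[...,::-1])
```

```text
shift [-0.2557 -0.0105  0.7958] roll 0.0005758068697324524 at tray [-101.6  -67.5] 0.2471 y-ang 90.05 F [-1.6  0.3  1.3] gap 0.501 t 15.425
```

View pics/c5.png

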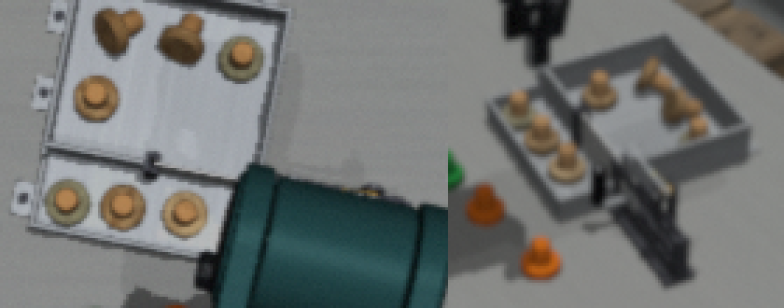

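Run:
```python
from h import *
from rig import bot
import cv2
g=bot.grab_frame("side")["img"]
k=11;x0,y0=325,250;o=cv2.resize(g[y0:y0+54,x0:x0+50],None,fx=k,fy=k,interpolation=3)[...,::-1].copy()
old=d["side"]["img"];o2=cv2.resize(old[y0:y0+54,x0:x0+22],None,fx=k,fy=k,interpolation=3)[...,::-1]
for q,c in[((0,-79.5,67.5),(0,255,0)),((0,-79.5,75.5),(0,0,255)),((0,-138,90),(255,0,0)),((-38,-70,81),(0,255,255))]:
    u=(proj("side",W(p,[q]))[0]-[x0,y0]+.5)*k;cv2.circle(o,tuple(int(v) for v in u),4,c,1);print(q,u.round())
cv2.imwrite("pics/c6.png",np.hstack([o,o2]))
```

```text
(0, -79.5, 67.5) [246. 140.]
(0, -79.5, 75.5) [246. 116.]
(0, -138, 90) [359. 210.]
(-38, -70, 81) [ 95. 120.]
```

View pics/c6.png

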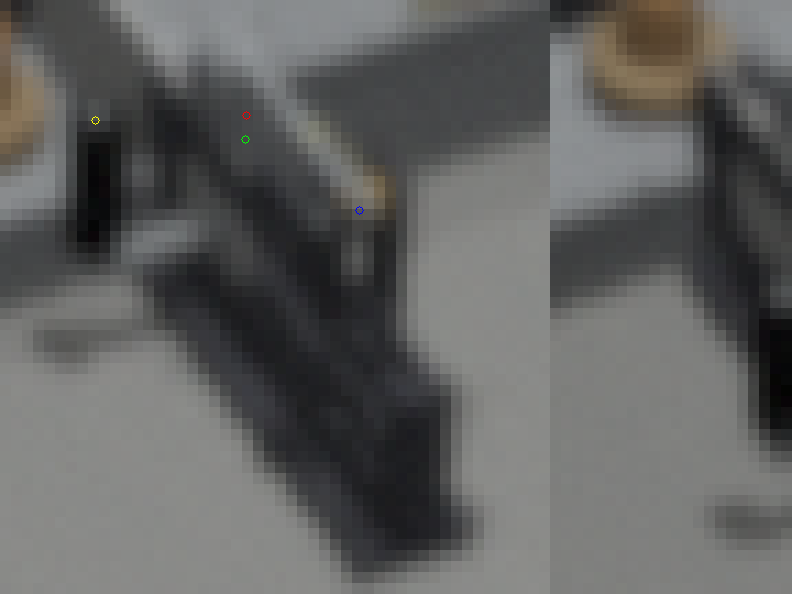

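The handle sits on its shut projection at (95,120). I'll check the catch numerically: its pose now against the first frame, when it was down.

Run:
```python
from h import *
from rig import bot
import cv2
g=bot.grab_frame("side")["img"];old=d["side"]["img"]
a=cv2.cvtColor(old,7).astype(int)[255:274,345:364];b=cv2.cvtColor(g,7).astype(int)[255:274,345:364]
for c in range(2,16,2): print("col",345+c,a[:,c].tolist(),b[:,c].tolist(),sep="\n")
```

```text
col
347
[131, 113, 91, 73, 63, 65, 68, 69, 74, 83, 82, 72, 57, 45, 44, 50, 57, 67, 69]
[140, 120, 97, 78, 71, 70, 70, 69, 70, 70, 62, 48, 38, 37, 41, 53, 63, 69, 68]
col
349
[130, 126, 119, 109, 92, 79, 71, 68, 68, 70, 73, 80, 84, 79, 68, 52, 40, 44, 56]
[135, 132, 128, 115, 100, 87, 78, 72, 70, 68, 61, 49, 38, 32, 33, 34, 37, 42, 46]
col
351
[125, 110, 93, 96, 107, 113, 106, 89, 71, 65, 64, 67, 71, 80, 86, 84, 73, 56, 42]
[126, 112, 99, 103, 116, 121, 113, 95, 79, 71, 68, 66, 64, 53, 45, 37, 33, 36, 32]
col
353
[117, 89, 69, 68, 77, 95, 113, 122, 110, 92, 74, 57, 52, 60, 69, 70, 63, 50, 34]
[118, 93, 74, 73, 83, 104, 123, 131, 119, 99, 79, 63, 58, 66, 70, 59, 42, 31, 28]
col
355
[102, 75, 65, 63, 66, 69, 78, 89, 102, 108, 107, 97, 80, 64, 56, 50, 42, 38, 37]
[102, 80, 69, 66, 72, 74, 83, 94, 110, 119, 115, 105, 87, 69, 62, 53, 44, 40, 40]
col
357
[84, 67, 62, 64, 67, 67, 66, 68, 72, 82, 98, 111, 113, 99, 77, 62, 63, 76, 90]
[88, 71, 69, 69, 72, 72, 71, 73, 78, 89, 105, 121, 122, 106, 84, 66, 68, 79, 86]
col
359
[72, 65, 65, 67, 66, 66, 65, 63, 61, 59, 71, 90, 97, 89, 70, 47, 41, 56, 85]
[77, 68, 69, 71, 71, 72, 69, 68, 67, 66, 77, 97, 106, 97, 76, 51, 36, 36, 38]
```

The bright pawl edge falls on the same rows as in the first frame, for example peaks at col 353 row 7 and col 357 row 12. The catch is therefore down and the gate shut.

```bash
python3 -c "
from rig import bot
print(bot.close_job())"
```

```text
the job is handed in; nothing more can be done
None
```

The third stopper now stands in the trough with the other two, and the gate was then pushed to its stop. The side view showed the catch back at its resting position. The job is handed in, at about 15.5 s on the robot's clock.

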